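Set the bench mister's nozzle and hold it for the lock nut

TASK

Set the mist nozzle on the bench mister for me: first bleed the canister by pressing the red relief button fully down for about a second and letting it spring back up, then screw the knurled brass nozzle cap clockwise until it bottoms out on its seat and back it off a quarter turn, which gives the finest mist. Finish with the gripper still closed round the cap, holding it at that quarter turn so that I can nip up the lock nut under it; do not let go of it. Leave everything else on the bench where it stands.

Things in the scene. Friction and masses are not known exactly. Their poses are not given: they have to be found in the camera images.
- mister: bench mister, fixed: white canister 110 mm across on a round grey foot 152 mm across; on top an aluminium bar along y (126 x 34 mm, top face 157 mm up). Origin: centre of the foot's underside, on the bench; z up; -x is the front, with a round gauge on the bar (reaches 45 mm forward, below 165 mm). Nozzle cap at y = +45 mm, red relief button at y = -45 mm, both x = 0
- button_top (a point): top centre of the red relief button (mushroom head 26 mm across, 177 mm above the bench when up). It goes straight down 6 mm against a spring, 2 N to start, about 6 N fully down, where it meets a hard stop; it springs back by itself
- relief_button (a joint): how far the relief button is pressed, m: 0 up, 0.006 fully down
- nozzle_cap: knurled brass nozzle cap: cylinder 36 mm across, 28 mm high (straight knurled side up to 21 mm, then tapering to a 17 mm top). Origin: centre of its underside, 174.5 mm above the bench when bottomed; z up, the screw's axis. A white index line marks its -x side and points to the mister's front when bottomed. A steel lock nut, 29 mm across, sits 5 mm below it
- cap_top (a point): centre of the nozzle cap's top, 28 mm above its underside, on the screw's axis
- cap_turn (a joint): how far the cap is unscrewed, rad: 0 bottomed (hard stop), growing counterclockwise seen from above; a quarter turn is 1.571. Starts 2.0 to 3.8 open. Right-hand thread, rises 4 mm per turn as it is unscrewed, turns at about 0.06 N m, stays where it is left, cannot come off
- spray_bottle: hand spray bottle with green head and orange trigger, 95 x 69 x 225 mm, standing loose at the left back; origin at its underside; leave it
- seed_jar_2: glass seed jar with a red lid, 52 mm across, 69 mm high, standing loose to the right; origin at the centre of its underside; leave it
- pot_1: tall terracotta pot, 68 mm across, 82 mm high, standing loose to the left; origin at the centre of its underside; leave it
- spanner: steel spanner 150 mm long and under 15 mm high, lying loose to the right of the mister; origin at its middle, its length along its x; leave it

How it is judged:
On the way, in this order (a step that is already met when the one before it is completed fails the run):
1. the red relief button is held down (at least 4.5 mm of its 6 mm) for half a second (value of joint relief_button above 0.0045 m), for 0.5 s.
2. the relief button has sprung back up (value of joint relief_button below 0.001 m), for 0.1 s.
3. the nozzle cap is screwed down to its stop (within 0.06 rad) (value of joint cap_turn below 0.06 rad), for 0.1 s.
At the end, for the whole second after the job is handed in: The cap stands a quarter turn (90 degrees, within 20) open from its stop and at rest, gripped by the fingers (over 5 N) with the grasp centred on it within 15 mm and the fingers down round its sides; the relief button is up; the loose bystanders are within 30 mm of where they stood (value of joint cap_turn between 1.221 and 1.921 rad and velocity of joint cap_turn between -0.1 and 0.1 rad/s and contact force between the fingers and nozzle_cap above 5 N and horizontal distance between the grasp point and cap_top below 0.015 m and z of the grasp point in the frame of cap_top below 0.012 m and value of joint relief_button below 0.001 m and distance of each of spray_bottle, seed_jar_2, pot_1, spanner from where it was at the start of the episode below 0.03 m); the arm keeps its last pose, push and grip.
It fails at once if the spray bottle is knocked or moved by more than 30 mm (distance of spray_bottle from where it was at the start of the episode above 0.03 m).
It fails at once if the red-lidded seed jar is knocked or moved by more than 30 mm (distance of seed_jar_2 from where it was at the start of the episode above 0.03 m).
It fails at once if the tall terracotta pot is knocked or moved by more than 30 mm (distance of pot_1 from where it was at the start of the episode above 0.03 m).
It fails at once if the spanner is knocked or moved by more than 30 mm (distance of spanner from where it was at the start of the episode above 0.03 m).
It also fails if it takes over 61 s, if anything falls off the work surface, if the arm or the gripper's body presses on something with over 40 N, if the wrist force passes 120 N, or if a joint passes its speed limit or range.

ROBOT

A 7-joint arm with a two-finger parallel gripper is mounted at the origin on the work surface; the furniture and walls round the work are solid. World frame = base frame: x ahead of the robot, y to its left, z up, the work surface at z = 0. Lengths are in m, angles in rad, forces in N, time in s.
With the tool pointing down it reaches from about 0.4 to 0.85 m from the base axis. Payload 10.4 kg.
Tool frame: the origin (TCP) lies on the centre line of the jaws, within the pads' length; the fingertips stand 11 mm ahead of it and the grasp point (between the pads) lies 8 mm behind it (manip.finger_overhang is the distance from the TCP to the fingertips, in m); z points along the fingers, y is the line along which they close (so a half turn about z gives the same grasp; the last joint's range is limited). The gripper opens to 85 mm and grips with 20 to 120 N. Pads are 22 mm wide; open, the fingers measure 114 mm over their backs; the gripper's body (76 mm by 85 mm) begins 54 mm behind the grasp point. The pads swing forward as they close: fully open they stand 13 mm farther back than shut.
Start: joints at [-1.24, 0.332, -0.065, 1.46, 0.022, 1.35, -0.088], TCP at [0.217, 0.586, 0.242] pointing down, gripper open.
Joint ranges: [-2.6, 2.6], [-0.5, 2.12], [-1.47, 1.34], [0.16, 2.42], [-1.27, 4.41], [0.06, 2.06], [-2.6, 2.6]. Speed limits (rad/s): [2.22, 2.22, 2.79, 2.79, 3.14, 3.14, 3.14].

INTERFACE

Orientations are given as a unit quaternion [x, y, z, w].
In Python, from workcell import manip, imaging, workorder gives the robot as it stands.
- The arm moves only by the tool jog_arm, never from a script. Its argument "deltas" is a list of rows, each an object with "gripper": the opening, from 0 (shut) to 1 (fully open); "offset": the shift along the tool's x, y, z in m, a list of three; "rotation": the turn, a rotation vector about the tool's x, y, z in degrees, a list of three. In form: [{"gripper": gripper, "offset": [tx, ty, tz], "rotation": [ax, ay, az]}, ...]. A call has 1 to 20 rows; each row shifts and turns the commanded pose from where the row before left it, along the tool's axes as they then stand; what a row does not reach is not made up. A row lasts 1/10 s, in which the tool goes at most 50 mm and 8.59 degrees, less where a joint would pass 70% of its speed; a pose out of reach is approached as far as the arm can. A call with a gripper value outside its range is refused whole. The fingers move at their own pace and stop on an object; "newtons" is the grip in N (left out, the last holds). Time passes only in rows, so rows that do not move let the fingers close. It gives the time, the measured TCP pose, the force, the opening and the grip force at its end, in the units of the state.
- manip.get_obs(): the state, without advancing time (a new reading comes with each control period).
- imaging.camera(name): name is "scene" or "top"; returns the picture (420x560x3 uint8, blue, green, red); there is no depth.
- imaging.camera_model(name): a dict with "camera_matrix" (3x3 intrinsics, pixels), "world_to_cam" (4x4, takes a point from world to camera coordinates). Camera axes: x right, y up, looking along -z (the intrinsics and any distortion apply to the point x, -y, -z); pixel columns grow to the right and rows downward; lengths in m; the calibration is good to about 2 mm. A picture is of the moment at which its call begins. camera_model takes no time and is no camera call.
- workorder.hand_in(): hands the job in; it is judged then, once.
The state is a dict: "clock": time; "joint_pos": joint angles; "joint_velocities": joint speeds; "tau": joint torques, N m; "position": TCP position; "ee_rot": TCP orientation; "ft_force": force on the tool from outside, world axes, zero at the start; "torque": the same for the moment, N m; "grip_width": opening from 0.0 (shut) to 1.0 (fully open); "grasp_force": force on a finger pad.
Only numpy, scipy, OpenCV 4.12 (cv2) and the standard library are available. Lean on these libraries where they do the work, as an engineer would, in place of code of your own. Each camera call takes 0.05 s, during which the arm holds its last target. There are 200 camera calls.

## Working session

There is one attempt and no reset: what is moved stays moved. The work goes in short steps, Python scripts to look and compute and a tool call to move; the robot and the scene stay as the last step left them, time stands still between calls to the robot, and variables do not carry over. Pictures are saved under pics/ and viewed, at most 10 in all, crops included, and the job is handed in when it is done.

Besides the shell and the picture viewer there is one more tool, called after ">>>" as name([rows], argument=value, ...), one row to a line, values as JSON. jog_arm: Moves the arm, as the interface text tells. Its arguments: {"type":"object","properties":{"deltas":{"type":"array","items":{"type":"object","properties":{"gripper":{"type":"number"},"offset":{"type":"array","items":{"type":"number"}},"rotation":{"type":"array","items":{"type":"number"}}}}},"newtons":{"type":"number"}},"required":["deltas"]}

```bash
mkdir -p pics; python3 - <<'E'
from workcell import manip, imaging
import cv2,numpy as np
for n in("scene","top"):
    cv2.imwrite(f"pics/{n}0.png",imaging.camera(n)); m=imaging.camera_model(n); print(n,np.round(m["camera_matrix"],1).tolist(),np.round(m["world_to_cam"],4).tolist(),[k for k in m])
print(manip.get_obs(),manip.finger_overhang)
E
```

```text
scene [[442.7, 0.0, 281.1], [0.0, 442.7, 205.3], [0.0, 0.0, 1.0]] [[0.6719, -0.7406, -0.0022, -0.3428], [0.4501, 0.4059, 0.7954, -0.3555], [-0.5882, -0.5354, 0.6061, -1.1255], [0.0, 0.0, 0.0, 1.0]] ['camera_matrix', 'world_to_cam']
top [[489.3, 0.0, 271.0], [0.0, 489.3, 208.9], [0.0, 0.0, 1.0]] [[0.0679, -0.9977, 0.0018, -0.0275], [0.9773, 0.0669, 0.2009, -0.5449], [-0.2005, -0.0118, 0.9796, -1.5377], [0.0, 0.0, 0.0, 1.0]] ['camera_matrix', 'world_to_cam']
{'clock': 0.1, 'joint_pos': array([-1.23960742,  0.33279204, -0.06471885,  1.46081723,  0.02159467,
        1.34991493, -0.08848381]), 'joint_velocities': array([-0.00048077, -0.00151406,  0.00041404, -0.00125345,  0.00098458,
       -0.0005205 ,  0.00126868]), 'tau': array([ 1.23432419e-03, -6.26746631e+01,  4.89530771e-02, -3.92427349e+01,
        1.63160643e-02,  6.99805445e-03, -1.90199984e-06]), 'position': array([0.21641629, 0.5860048 , 0.24162507]), 'ee_rot': array([ 1.75948103e-01,  9.84399250e-01, -6.12002269e-04, -8.70083390e-05]), 'ft_force': array([ 0.36408302, -0.51768629,  0.0886948 ]), 'torque': array([0.03741066, 0.06793534, 0.05355222]), 'grasp_force': 0.0, 'grip_width': 0.9999960773665862} 0.011
```

View pics/scene0.png

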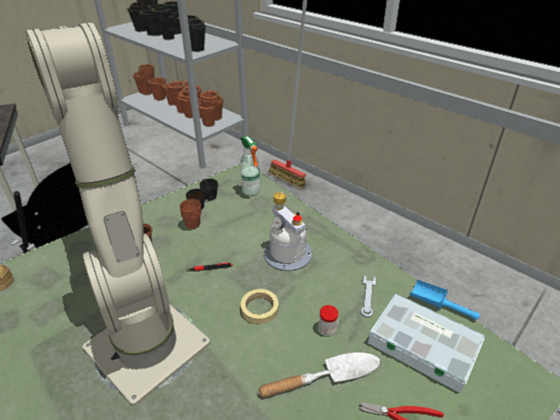

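View pics/top0.png

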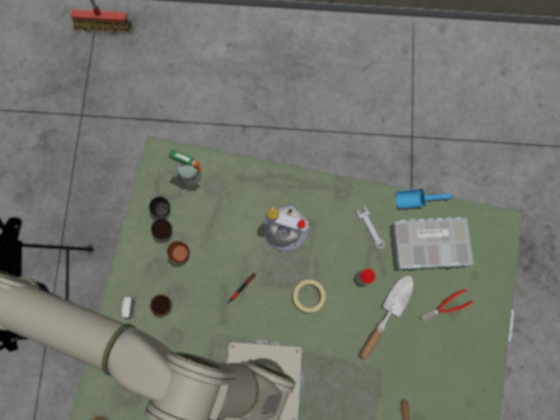

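Scene: mister at about (288,240), yellow cap (280,198), button (297,219). Top: cap (272,213), button (301,224), with the bottle, pot and jar well to the sides. Next I'll segment the colours and zoom in.

```bash
cat > h.py <<'E'
from workcell import manip, imaging
import cv2,numpy as np
from scipy.optimize import least_squares
from scipy.spatial.transform import Rotation as R
M={n:imaging.camera_model(n) for n in("scene","top")}
def proj(n,p):
    m=M[n]; c=(m["world_to_cam"]@np.append(p,1))[:3]*[1,-1,-1]; u=m["camera_matrix"]@c; return u[:2]/u[2]
def at_z(n,px,z):
    m=M[n]; T=np.linalg.inv(m["world_to_cam"]); d=np.linalg.solve(m["camera_matrix"],[*px,1])*[1,-1,-1]
    d=T[:3,:3]@d; o=T[:3,3]; return o+d*(z-o[2])/d[2]
def tri(a,b): return least_squares(lambda p:np.r_[proj("scene",p)-a,proj("top",p)-b],[.5,0,.15]).x
E
python3 - <<'E'
from h import *
I={n:cv2.imread(f"pics/{n}0.png") for n in M}
roi={"scene":(255,185,60,90),"top":(255,195,60,60)}
C={}
for n,(x,y,w,h) in roi.items():
    hsv=cv2.cvtColor(I[n][y:y+h,x:x+w],cv2.COLOR_BGR2HSV)
    for k,lo,hi in(("cap",(15,120,80),(32,255,255)),("red",(0,150,80),(8,255,255)),("red2",(172,150,80),(180,255,255))):
        m=cv2.inRange(hsv,lo,hi); r,c=np.nonzero(m)
        if len(r): C[n,k]=(c.mean()+x,r.mean()+y); print(n,k,len(r),np.round(C[n,k],1),c.min()+x,c.max()+x,r.min()+y,r.max()+y)
cap=tri(C["scene","cap"],C["top","cap"]); red=tri(C["scene","red"],C["top","red"])
print("cap",cap,"red",red); 
print("top-at-z",at_z("top",C["top","cap"],.195),at_z("top",C["top","red"],.173),"sc",at_z("scene",C["scene","cap"],.193),at_z("scene",C["scene","red"],.173))
a=cv2.resize(I["scene"][185:275,255:325],None,fx=6,fy=6,interpolation=2); b=cv2.resize(I["top"][195:260,255:320],None,fx=6,fy=6,interpolation=2)
b=cv2.copyMakeBorder(b,0,a.shape[0]-b.shape[0],0,0,0)
cv2.imwrite("pics/zoom.png",cv2.resize(np.hstack([a,b]),(790,540)))
E
```

```text
scene cap 144 [281.8 201.8] 274 301 193 224
scene red 39 [297.3 217.8] 294 301 215 220
top cap 97 [272.5 213.5] 267 289 208 219
top red 37 [301.1 223.9] 298 304 221 227
cap [0.51063659 0.000864   0.16991618] red [ 0.48295622 -0.08569995  0.17229668]
top-at-z [0.50346784 0.00258988 0.195     ] [ 0.48175471 -0.08470313  0.173     ] sc [ 0.4903858  -0.02135654  0.193     ] [ 0.48342111 -0.08694394  0.173     ]
```

View pics/zoom.png

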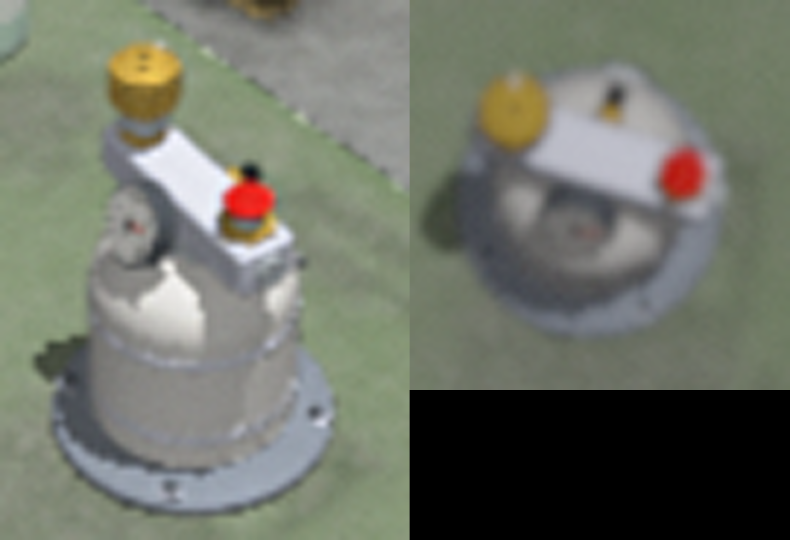

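The cap's index line in the top view is at about zoom (515,78), i.e. on the far (+x) side. That makes the cap roughly half a turn open. Fit the mister pose from the cap and button pixels.

```bash
cat >> h.py <<'E'
def ccent(I,roi,lo,hi):
    x,y,w,h=roi; m=cv2.inRange(cv2.cvtColor(I[y:y+h,x:x+w],cv2.COLOR_BGR2HSV),lo,hi)
    n,l,s,c=cv2.connectedComponentsWithStats(m); k=1+np.argmax(s[1:,4]); return c[k]+[x,y]
E
python3 - <<'E'
from h import *
I={n:cv2.imread(f"pics/{n}0.png") for n in M}
ct=ccent(I["top"],(258,200,25,28),(15,120,80),(32,255,255)); bt=ccent(I["top"],(290,212,20,24),(0,150,80),(8,255,255))
bs=ccent(I["scene"],(285,205,25,25),(0,150,80),(8,255,255)); cs=np.array([279.5,194.6])
def f(v):
    x,y,a=v; d=.045*np.array([-np.sin(a),np.cos(a)]); c=np.r_[x+d[0],y+d[1],.2]; b=np.r_[x-d[0],y-d[1],.174]
    return np.r_[proj("top",c)-ct,proj("top",b)-bt,proj("scene",b)-bs,proj("scene",c+[0,0,.0045])-cs]
s=least_squares(f,[.49,-.04,0]); print(s.x,np.round(s.fun,1)); x,y,a=s.x; d=.045*np.array([-np.sin(a),np.cos(a)]); print("cap",x+d[0],y+d[1],"btn",x-d[0],y-d[1])
px,py=at_z("top",ct,.2)[:2],at_z("top",bt,.174)[:2]; print(px,py,np.linalg.norm(px-py))
il=at_z("top",(272.5,195+78/6),.19)[:2]-px; print("index line dir deg rel front",np.degrees(np.arctan2(il[1],il[0])-a)-180)
p=manip.get_obs(); Rt=R.from_quat(p["ee_rot"]); b=np.r_[x-d[0],y-d[1],.26]
print(Rt.as_matrix().round(3).tolist(),"tool offset to button",Rt.inv().apply(b-p["position"]), "yaw tool y",np.degrees(np.arctan2(*Rt.as_matrix()[[1,0],1])))
E
```

```text
[ 0.49237033 -0.04244418 -0.22786073] [ 0.7 -0.   0.6 -0.2 -0.4 -0.2 -0.6 -0.9]
cap 0.5025355634682316 0.0013926581474802482 btn 0.48220509694704755 -0.08628101025433249
[0.5023605  0.00356298] [ 0.4815775  -0.08465082] 0.09062895560896123
index line dir deg rel front -165.95149471522538
[[-0.938, 0.346, -0.0], [0.346, 0.938, -0.001], [-0.0, -0.001, -1.0]] tool offset to button [-0.48221733 -0.53861221 -0.01768823] yaw tool y 69.73232137597378
```

>>> jog_arm([
  {"gripper":0,"offset":[-0.024,-0.027,-0.002]},
  {"gripper":0,"offset":[-0.024,-0.027,-0.002]},
  {"gripper":0,"offset":[-0.024,-0.027,-0.002]},
  {"gripper":0,"offset":[-0.024,-0.027,-0.002]},
  {"gripper":0,"offset":[-0.024,-0.027,-0.002]},
  {"gripper":0,"offset":[-0.024,-0.027,-0.002]},
  {"gripper":0,"offset":[-0.024,-0.027,-0.002]},
  {"gripper":0,"offset":[-0.024,-0.027,-0.002]},
  {"gripper":0,"offset":[-0.024,-0.027,-0.002]},
  {"gripper":0,"offset":[-0.024,-0.027,-0.001]},
  {"gripper":0,"offset":[-0.024,-0.027,0]},
  {"gripper":0,"offset":[-0.024,-0.027,0]},
  {"gripper":0,"offset":[-0.024,-0.027,0]},
  {"gripper":0,"offset":[-0.024,-0.027,0]},
  {"gripper":0,"offset":[-0.024,-0.027,0]},
  {"gripper":0,"offset":[-0.024,-0.027,0]},
  {"gripper":0,"offset":[-0.024,-0.027,0]},
  {"gripper":0,"offset":[-0.024,-0.027,0]},
  {"gripper":0,"offset":[-0.024,-0.027,0]},
  {"gripper":0,"offset":[-0.024,-0.027,0]},
], newtons=40)

```text
schema error: expected keys gripper, offset, rotation
```

>>> jog_arm([
  {"gripper":0,"offset":[-0.03,-0.034,-0.004],"rotation":[0,0,0]},
  {"gripper":0,"offset":[-0.03,-0.034,-0.004],"rotation":[0,0,0]},
  {"gripper":0,"offset":[-0.03,-0.034,-0.004],"rotation":[0,0,0]},
  {"gripper":0,"offset":[-0.03,-0.034,-0.004],"rotation":[0,0,0]},
  {"gripper":0,"offset":[-0.03,-0.034,-0.004],"rotation":[0,0,0]},
  {"gripper":0,"offset":[-0.03,-0.034,0],"rotation":[0,0,0]},
  {"gripper":0,"offset":[-0.03,-0.034,0],"rotation":[0,0,0]},
  {"gripper":0,"offset":[-0.03,-0.034,0],"rotation":[0,0,0]},
  {"gripper":0,"offset":[-0.03,-0.034,0],"rotation":[0,0,0]},
  {"gripper":0,"offset":[-0.03,-0.034,0],"rotation":[0,0,0]},
  {"gripper":0,"offset":[-0.03,-0.034,0],"rotation":[0,0,0]},
  {"gripper":0,"offset":[-0.03,-0.034,0],"rotation":[0,0,0]},
  {"gripper":0,"offset":[-0.03,-0.034,0],"rotation":[0,0,0]},
  {"gripper":0,"offset":[-0.03,-0.034,0],"rotation":[0,0,0]},
  {"gripper":0,"offset":[-0.03,-0.034,0],"rotation":[0,0,0]},
  {"gripper":0,"offset":[-0.03,-0.03,0],"rotation":[0,0,0]},
  {"gripper":0,"offset":[0,0,0],"rotation":[0,0,0]},
  {"gripper":0,"offset":[0,0,0],"rotation":[0,0,0]},
  {"gripper":0,"offset":[0,0,0],"rotation":[0,0,0]},
], newtons=40)

```text
clock: 2.0
position: [0.4794, -0.0854, 0.262]
ee_rot: [0.175, 0.985, 0.0, -0.0]
ft_force: [-0.2, 1.3, -0.3]
grip_width: 0.0
grasp_force: 0.0
```

>>> jog_arm([
  {"gripper":0,"offset":[-0.002,0.001,0.03],"rotation":[0,0,0]},
  {"gripper":0,"offset":[0,0,0.026],"rotation":[0,0,0]},
  {"gripper":0,"offset":[0,0,0.012],"rotation":[0,0,0]},
  {"gripper":0,"offset":[0,0,0],"rotation":[0,0,0]},
])

```text
clock: 2.4
position: [0.481, -0.0853, 0.1932]
ee_rot: [0.175, 0.985, -0.0, -0.001]
ft_force: [0.2, -0.1, 0.7]
grip_width: 0.004
grasp_force: 0.0
```

```bash
python3 - <<'E'
from h import *
o=manip.get_obs(); print(o["position"],o["ft_force"],o["joint_pos"])
a=cv2.resize(imaging.camera("scene")[165:265,250:330],None,fx=5,fy=5,interpolation=2); b=cv2.resize(imaging.camera("top")[180:280,250:325],None,fx=5,fy=5,interpolation=2)
cv2.imwrite("pics/press.png",np.hstack([a,b]))
E
```

```text
[ 0.48099056 -0.08531157  0.1931678 ] [ 0.18759508 -0.12372055  0.69445145] [-0.57933224  0.05617964  0.69183627  1.90753095 -0.0383451   1.19360652
  1.34444887]
```

View pics/press.png

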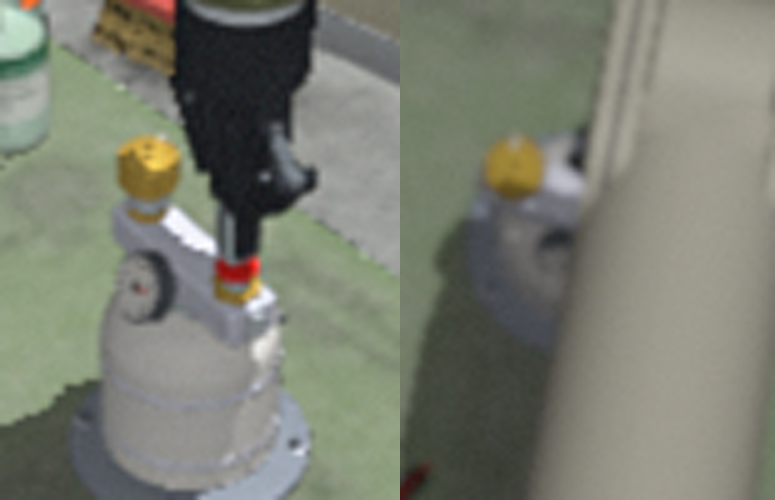

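The fingertips sit just above the red head (crop (238,262)), centred on it, and the gripper clears the cap. Pressing in steps.

>>> jog_arm([
  {"gripper":0,"offset":[0,0,0.003],"rotation":[0,0,0]},
  {"gripper":0,"offset":[0,0,0.003],"rotation":[0,0,0]},
  {"gripper":0,"offset":[0,0,0.003],"rotation":[0,0,0]},
  {"gripper":0,"offset":[0,0,0],"rotation":[0,0,0]},
])

```text
clock: 2.9
position: [0.4824, -0.0863, 0.1855]
ee_rot: [0.176, 0.984, 0.0, 0.001]
ft_force: [1.3, 0.3, 4.0]
grip_width: 0.006
grasp_force: 1.7
```

>>> jog_arm([
  {"gripper":0,"offset":[0,0,0.002],"rotation":[0,0,0]},
  {"gripper":0,"offset":[0,0,0.002],"rotation":[0,0,0]},
  {"gripper":0,"offset":[0,0,0.001],"rotation":[0,0,0]},
  {"gripper":0,"offset":[0,0,0],"rotation":[0,0,0]},
  {"gripper":0,"offset":[0,0,0],"rotation":[0,0,0]},
])

```text
clock: 3.4
position: [0.4825, -0.0863, 0.1818]
ee_rot: [0.176, 0.984, 0.001, 0.001]
ft_force: [-5.5, 2.4, 21.4]
grip_width: -0.001
grasp_force: 10.5
```

Force 21 N, against the hard stop and fully down. Hold for about a second.

>>> jog_arm([
  {"gripper":0,"offset":[0,0,0],"rotation":[0,0,0]},
  {"gripper":0,"offset":[0,0,0],"rotation":[0,0,0]},
  {"gripper":0,"offset":[0,0,0],"rotation":[0,0,0]},
  {"gripper":0,"offset":[0,0,0],"rotation":[0,0,0]},
  {"gripper":0,"offset":[0,0,0],"rotation":[0,0,0]},
  {"gripper":0,"offset":[0,0,0],"rotation":[0,0,0]},
  {"gripper":0,"offset":[0,0,0],"rotation":[0,0,0]},
  {"gripper":0,"offset":[0,0,0],"rotation":[0,0,0]},
  {"gripper":0,"offset":[0,0,0],"rotation":[0,0,0]},
  {"gripper":0,"offset":[0,0,0],"rotation":[0,0,0]},
])

```text
clock: 4.4
position: [0.4825, -0.0862, 0.1819]
ee_rot: [0.176, 0.984, 0.001, 0.001]
ft_force: [-6.5, 1.3, 20.4]
grip_width: -0.0
grasp_force: 10.5
```

>>> jog_arm([
  {"gripper":0,"offset":[0,0,-0.02],"rotation":[0,0,0]},
  {"gripper":0,"offset":[0,0,-0.03],"rotation":[0,0,0]},
  {"gripper":0,"offset":[0,0,-0.035],"rotation":[0,0,0]},
  {"gripper":1,"offset":[0.003,0.03,0],"rotation":[0,0,0]},
  {"gripper":1,"offset":[0.004,0.03,0],"rotation":[0,0,0]},
  {"gripper":1,"offset":[0.004,0.03,0],"rotation":[0,0,0]},
  {"gripper":1,"offset":[0,0,0],"rotation":[0,0,-8]},
  {"gripper":1,"offset":[0,0,0],"rotation":[0,0,-8]},
  {"gripper":1,"offset":[0,0,0],"rotation":[0,0,-8]},
  {"gripper":1,"offset":[0,0,0],"rotation":[0,0,-8]},
  {"gripper":1,"offset":[0,0,0],"rotation":[0,0,-8]},
])

```text
clock: 5.5
position: [0.5024, 0.0018, 0.2647]
ee_rot: [-0.174, 0.985, -0.0, -0.001]
ft_force: [0.7, 0.5, -0.4]
grip_width: 1.003
grasp_force: 0.0
```

```bash
python3 - <<'E'
from h import *
o=manip.get_obs(); print(o["position"],o["ft_force"],o["joint_pos"],o["torque"])
E
```

```text
[0.50241656 0.00181002 0.26469043] [ 0.69616182  0.49420416 -0.4462307 ] [-0.66672305  0.03200463  0.59167736  1.77105496 -0.01807871  1.34522897
  1.84955255] [ 0.00059175 -0.0898317   0.03648217]
```

>>> jog_arm([
  {"gripper":1,"offset":[0,0,0.03],"rotation":[0,0,0]},
  {"gripper":1,"offset":[0,0,0.03],"rotation":[0,0,0]},
  {"gripper":1,"offset":[0,0,0.025],"rotation":[0,0,0]},
  {"gripper":1,"offset":[0,0,0],"rotation":[0,0,0]},
  {"gripper":0,"offset":[0,0,0],"rotation":[0,0,0]},
  {"gripper":0,"offset":[0,0,0],"rotation":[0,0,0]},
  {"gripper":0,"offset":[0,0,0],"rotation":[0,0,0]},
  {"gripper":0,"offset":[0,0,0],"rotation":[0,0,0]},
  {"gripper":0,"offset":[0,0,0],"rotation":[0,0,0]},
  {"gripper":0,"offset":[0,0,0],"rotation":[0,0,0]},
  {"gripper":0,"offset":[0,0,0],"rotation":[0,0,0]},
  {"gripper":0,"offset":[0,0,0],"rotation":[0,0,0]},
], newtons=40)

```text
clock: 6.7
position: [0.5032, 0.0028, 0.1816]
ee_rot: [-0.172, 0.985, 0.001, 0.001]
ft_force: [-4.2, 2.8, 7.1]
grip_width: 0.412
grasp_force: 40.2
```

```bash
python3 - <<'E'
from h import *
o=manip.get_obs(); print(o["position"],o["ft_force"],o["joint_pos"],o["torque"],o["grip_width"]*85)
a=cv2.resize(imaging.camera("scene")[145:255,230:330],None,fx=5,fy=5,interpolation=2)
cv2.imwrite("pics/grip.png",a)
E
```

```text
[0.50318223 0.00279505 0.18158109] [-4.17670174  2.75305055  7.1392003 ] [-0.65146023  0.10561347  0.59626257  1.88664594 -0.06618374  1.16696583
  1.88397266] [ 0.46332079  0.68477455 -0.04116749] 35.01964604207706
```

View pics/grip.png

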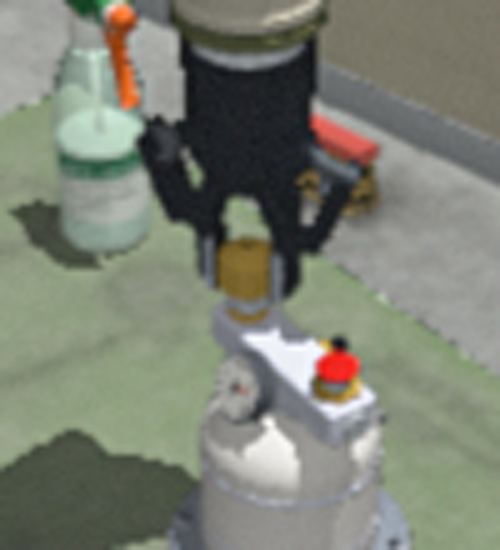

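>>> jog_arm([
  {"gripper":0,"offset":[0,0,0.0001],"rotation":[0,0,7]},
  {"gripper":0,"offset":[0,0,0.0001],"rotation":[0,0,7]},
  {"gripper":0,"offset":[0,0,0.0001],"rotation":[0,0,7]},
  {"gripper":0,"offset":[0,0,0.0001],"rotation":[0,0,7]},
  {"gripper":0,"offset":[0,0,0.0001],"rotation":[0,0,7]},
  {"gripper":0,"offset":[0,0,0.0001],"rotation":[0,0,7]},
  {"gripper":0,"offset":[0,0,0.0001],"rotation":[0,0,7]},
  {"gripper":0,"offset":[0,0,0.0001],"rotation":[0,0,7]},
  {"gripper":0,"offset":[0,0,0.0001],"rotation":[0,0,7]},
  {"gripper":0,"offset":[0,0,0.0001],"rotation":[0,0,7]},
  {"gripper":0,"offset":[0,0,0.0001],"rotation":[0,0,7]},
  {"gripper":0,"offset":[0,0,0.0001],"rotation":[0,0,7]},
  {"gripper":0,"offset":[0,0,0.0001],"rotation":[0,0,7]},
  {"gripper":0,"offset":[0,0,0.0001],"rotation":[0,0,7]},
  {"gripper":0,"offset":[0,0,0.0001],"rotation":[0,0,7]},
  {"gripper":0,"offset":[0,0,0.0001],"rotation":[0,0,7]},
  {"gripper":0,"offset":[0,0,0],"rotation":[0,0,0]},
])

```text
clock: 8.45
position: [0.5024, 0.0018, 0.1801]
ee_rot: [0.723, 0.691, 0.0, -0.001]
ft_force: [-10.0, -0.7, 15.1]
grip_width: 0.404
grasp_force: 40.9
```

```bash
cat > s.py <<'E'
from h import *
o=manip.get_obs(); print(o["clock"],o["position"],o["ft_force"],"q7",o["joint_pos"][6],"tq",o["torque"],o["grip_width"]*85,o["grasp_force"])
m=R.from_quat(o["ee_rot"]).as_matrix(); print("yaw y",np.degrees(np.arctan2(m[1,1],m[0,1])),m[:,2])
E
python3 s.py
```

```text
8.45 [0.50239863 0.00179852 0.18005065] [-9.95171442 -0.69327727 15.14168529] q7 -0.05490228781654086 tq [-0.20022347  2.15816308 -0.10770009] 34.36073017081518 40.90437873371684
yaw y -2.541361185012244 [-9.54613231e-04  1.07504002e-03 -9.99998967e-01]
```

>>> jog_arm([
  {"gripper":0,"offset":[0,0,0],"rotation":[0,0,6]},
  {"gripper":0,"offset":[0,0,0],"rotation":[0,0,6]},
  {"gripper":0,"offset":[0,0,0],"rotation":[0,0,6]},
  {"gripper":0,"offset":[0,0,0.0001],"rotation":[0,0,6]},
  {"gripper":0,"offset":[0,0,0],"rotation":[0,0,6]},
  {"gripper":0,"offset":[0,0,0.0001],"rotation":[0,0,6]},
  {"gripper":0,"offset":[0,0,0],"rotation":[0,0,6]},
  {"gripper":0,"offset":[0,0,0.0001],"rotation":[0,0,6]},
  {"gripper":0,"offset":[0,0,0],"rotation":[0,0,6]},
  {"gripper":0,"offset":[0,0,0.0001],"rotation":[0,0,6]},
  {"gripper":0,"offset":[0,0,0],"rotation":[0,0,0]},
])

```text
clock: 9.55
position: [0.5018, 0.0023, 0.1794]
ee_rot: [0.971, 0.238, -0.001, -0.001]
ft_force: [-12.6, 0.0, 15.8]
grip_width: 0.412
grasp_force: 41.0
```

```bash
python3 s.py; python3 - <<'E'
from h import *
a=cv2.resize(imaging.camera("scene")[155:245,240:320],None,fx=6,fy=6,interpolation=2)
cv2.imwrite("pics/mid.png",a)
E
```

```text
9.55 [0.50181998 0.00225342 0.17935793] [-12.57331747   0.02011552  15.80851178] q7 -1.0867140814567726 tq [ 0.19762312  2.62803356 -0.02761863] 35.01240948134581 40.98741755993842
yaw y -62.47890863448561 [-0.00250707  0.00166088 -0.99999548]
```

View pics/mid.png

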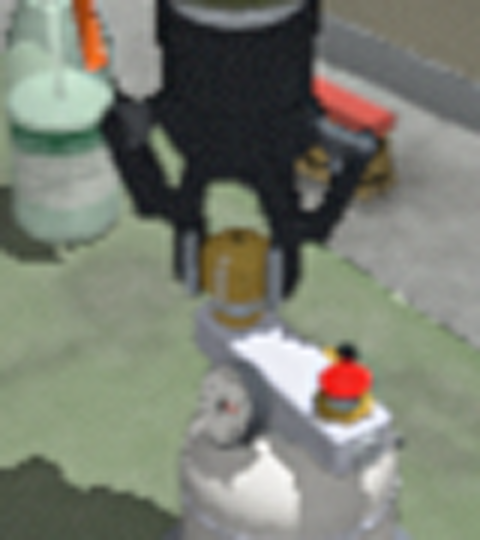

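The index line is now at about (222,272), left of the cap's centre, so about 25° of turn is left. The cap is turning with the gripper without slip. Turn slowly into the stop.

>>> jog_arm([
  {"gripper":0,"offset":[0,0,0],"rotation":[0,0,4]},
  {"gripper":0,"offset":[0,0,0],"rotation":[0,0,4]},
  {"gripper":0,"offset":[0,0,0],"rotation":[0,0,4]},
  {"gripper":0,"offset":[0,0,0],"rotation":[0,0,4]},
  {"gripper":0,"offset":[0,0,0],"rotation":[0,0,0]},
])

```text
clock: 10.1
position: [0.5017, 0.0024, 0.1792]
ee_rot: [0.995, 0.101, -0.001, -0.001]
ft_force: [-12.4, 1.4, 14.8]
grip_width: 0.405
grasp_force: 40.9
```

```bash
python3 s.py
```

```text
10.1 [0.50174785 0.00244092 0.17922058] [-12.40068967   1.35961403  14.79742848] q7 -1.3600838425093926 tq [ 0.33836056  2.55815496 -0.06458269] 34.39461802333198 40.86470768777417
yaw y -78.40092677057737 [-0.00269645  0.00186901 -0.99999462]
```

>>> jog_arm([
  {"gripper":0,"offset":[0,0,0],"rotation":[0,0,3]},
  {"gripper":0,"offset":[0,0,0],"rotation":[0,0,3]},
  {"gripper":0,"offset":[0,0,0],"rotation":[0,0,3]},
  {"gripper":0,"offset":[0,0,0],"rotation":[0,0,0]},
])

```text
clock: 10.5
position: [0.5017, 0.0026, 0.1792]
ee_rot: [1.0, 0.023, -0.001, -0.001]
ft_force: [-11.8, 1.7, 13.1]
grip_width: 0.41
grasp_force: 40.8
```

```bash
python3 s.py
```

```text
10.5 [0.5017424  0.00256823 0.17915844] [-11.82791454   1.66347441  13.11803791] q7 -1.5136285680494146 tq [ 0.3714589   2.47012116 -0.0854014 ] 34.85683770265512 40.79116496518509
yaw y -87.35383627928886 [-0.00273512  0.00197077 -0.99999432]
```

Torque is still about -0.08, so it's not bottomed yet. Continue.

>>> jog_arm([
  {"gripper":0,"offset":[0,0,0],"rotation":[0,0,3]},
  {"gripper":0,"offset":[0,0,0],"rotation":[0,0,3]},
  {"gripper":0,"offset":[0,0,0],"rotation":[0,0,0]},
])

```text
clock: 10.8
position: [0.5018, 0.0026, 0.1791]
ee_rot: [1.0, -0.029, -0.001, -0.001]
ft_force: [-11.9, 0.9, 13.7]
grip_width: 0.406
grasp_force: 40.8
```

```bash
python3 s.py
```

```text
10.8 [0.50175874 0.002605   0.17912749] [-11.94574949   0.85435056  13.65528322] q7 -1.6157008581972685 tq [0.32435772 2.40447343 0.63190741] 34.5146693503461 40.765808484720765
yaw y -93.28977856386317 [-0.00269715  0.00164021 -0.99999502]
```

>>> jog_arm([
  {"gripper":0,"offset":[0,0,0],"rotation":[0,0,3]},
  {"gripper":0,"offset":[0,0,0],"rotation":[0,0,3]},
  {"gripper":0,"offset":[0,0,0],"rotation":[0,0,0]},
])

```text
clock: 11.1
position: [0.5033, 0.0024, 0.1793]
ee_rot: [0.997, -0.081, 0.001, -0.0]
ft_force: [-0.8, 1.2, 6.0]
grip_width: 0.408
grasp_force: 39.5
```

```bash
python3 s.py
```

```text
11.1 [0.50333296 0.00238181 0.17927214] [-0.77000147  1.15055929  6.03929816] q7 -1.7176575822039757 tq [0.04128305 0.26576104 0.68460486] 34.65250847813752 39.52628640050534
yaw y -99.24807730488574 [ 1.35067323e-03  8.04143987e-04 -9.99998765e-01]
```

>>> jog_arm([
  {"gripper":0,"offset":[0,0,0],"rotation":[0,0,3]},
  {"gripper":0,"offset":[0,0,0],"rotation":[0,0,3]},
  {"gripper":0,"offset":[0,0,0],"rotation":[0,0,0]},
])

```text
clock: 11.4
position: [0.5036, 0.0022, 0.1792]
ee_rot: [0.991, -0.132, 0.001, -0.0]
ft_force: [0.5, 0.1, 6.0]
grip_width: 0.4
grasp_force: 40.9
```

```bash
python3 s.py
```

```text
11.4 [0.5035841  0.00221371 0.17920749] [0.49063106 0.13350456 5.98953861] q7 -1.8192314959498452 tq [ 0.08039408 -0.08061721  0.64068757] 34.022675636477864 40.92925495351665
yaw y -105.21394182305622 [ 1.87424956e-03  5.81186782e-04 -9.99998075e-01]
```

Torque jumped to 0.65 N m at yaw ≈ -91° and held there, so the cap is bottomed and the pads are slipping. Now back off about 92°, firmer grip.

>>> jog_arm([
  {"gripper":0,"offset":[0,0,0],"rotation":[0,0,0]},
  {"gripper":0,"offset":[0,0,0],"rotation":[0,0,0]},
  {"gripper":0,"offset":[0,0,0],"rotation":[0,0,-4]},
  {"gripper":0,"offset":[0,0,-0.0001],"rotation":[0,0,-6]},
  {"gripper":0,"offset":[0,0,-0.0001],"rotation":[0,0,-6]},
  {"gripper":0,"offset":[0,0,-0.0001],"rotation":[0,0,-6]},
  {"gripper":0,"offset":[0,0,-0.0001],"rotation":[0,0,-6]},
  {"gripper":0,"offset":[0,0,-0.0001],"rotation":[0,0,-6]},
  {"gripper":0,"offset":[0,0,-0.0001],"rotation":[0,0,-6]},
  {"gripper":0,"offset":[0,0,-0.0001],"rotation":[0,0,-6]},
  {"gripper":0,"offset":[0,0,-0.0001],"rotation":[0,0,-6]},
  {"gripper":0,"offset":[0,0,-0.0001],"rotation":[0,0,-6]},
  {"gripper":0,"offset":[0,0,-0.0001],"rotation":[0,0,-6]},
  {"gripper":0,"offset":[0,0,-0.0001],"rotation":[0,0,-6]},
  {"gripper":0,"offset":[0,0,-0.0001],"rotation":[0,0,-6]},
  {"gripper":0,"offset":[0,0,-0.0001],"rotation":[0,0,-6]},
  {"gripper":0,"offset":[0,0,-0.0001],"rotation":[0,0,-6]},
  {"gripper":0,"offset":[0,0,0],"rotation":[0,0,-4]},
  {"gripper":0,"offset":[0,0,0],"rotation":[0,0,0]},
  {"gripper":0,"offset":[0,0,0],"rotation":[0,0,0]},
], newtons=60)

```text
clock: 13.4
position: [0.5027, 0.0037, 0.1803]
ee_rot: [0.783, 0.622, 0.001, -0.001]
ft_force: [-3.5, 6.8, 6.4]
grip_width: 0.402
grasp_force: 59.2
```

```bash
python3 s.py; python3 - <<'E'
from h import *
a=cv2.resize(imaging.camera("scene")[155:255,240:320],None,fx=5,fy=5,interpolation=2); b=cv2.resize(imaging.camera("top")[180:280,250:325],None,fx=5,fy=5,interpolation=2)
cv2.imwrite("pics/end.png",np.hstack([a,b]))
E
```

```text
13.4 [0.50269441 0.00373133 0.18028406] [-3.48349531  6.80770195  6.35368483] q7 -0.23925827937835256 tq [1.31477279 0.81744544 0.0521532 ] 34.16508009434551 59.22630443936214
yaw y -13.082385601365944 [-2.10839574e-04  2.74094061e-03 -9.99996221e-01]
```

View pics/end.png

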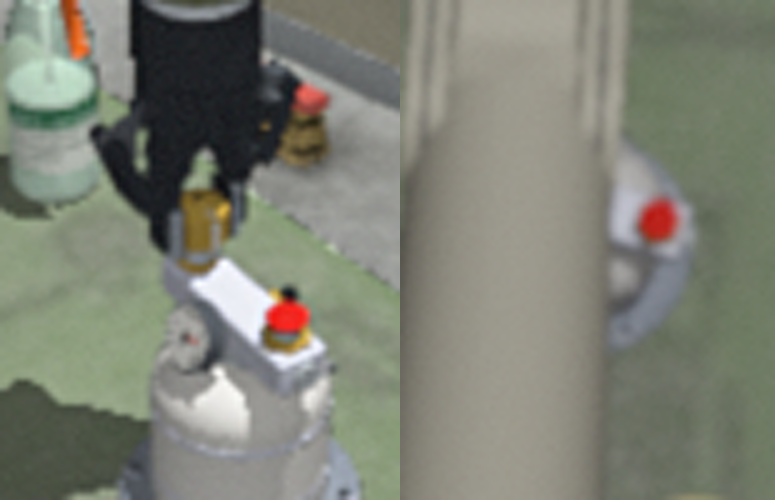

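The index line, at about (220,212), is 18 px right of the cap's axis at (202,220), which matches the expected offset for a 90° back-off. The button is up at (287,315). The grip is 59 N and centred, so I'm handing in.

```bash
python3 -c "
from workcell import workorder; print(workorder.hand_in())"
```

```text
the job is handed in; nothing more can be done
None
```

I bled the canister, screwed the nozzle cap down to its stop and backed it off about a quarter turn; the gripper is still closed round it at 59 N, and the job is handed in (no verdict shown).

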